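# Snap the cash box shut

## Robot

A 6-joint arm with a two-finger parallel gripper is mounted at the origin on a cart in front of the work surface, level with it; the furniture and walls round the work are solid. World frame = base frame: x ahead of the robot, y to its left, z up, the work surface at z = 0. Lengths are in mm, angles in rad, forces in N, time in s.
With the tool pointing down it reaches from about 400 to 925 mm from the base axis. Payload 12.5 kg.
Tool frame: the origin (TCP) lies at the very end of the fingers, on their centre line; the grasp point (between the pads) lies ctrl.tcp_to_grasp behind it (ctrl.tcp_to_grasp is the distance from the TCP to the grasp point, in mm); z points along the fingers, y is the line along which they close (so a half turn about z gives the same grasp; the last joint's range is limited). The gripper opens to 95 mm and grips with 3 to 60 N. Pads are 20 mm wide; open, the fingers measure 119 mm over their backs; the gripper's body (75 mm by 180 mm) begins 59 mm behind the grasp point.
Start: joints at [-1.284, 0.491, 1.559, -0, 1.092, -0.106], TCP at [239.259, -577.41, 214.661] pointing down, gripper open.
Joint ranges: [-3.1, 3.1], [-0.84, 2.19], [0.05, 2.79], [-1.13, 4.28], [0.06, 2.93], [-2.69, 2.69]. Speed limits (rad/s): [2.22, 2.22, 2.79, 3.14, 3.14, 3.14].

## Interface

Orientations are given as [roll, pitch, yaw] about the fixed x, y, z axes, in that order (R = Rz(yaw) Ry(pitch) Rx(roll)).
In Python, from bench import ctrl gives the robot as it stands. The module is installed in compiled form; this text tells all that it offers.
- The arm moves only by the tool play_rows, never from a script. Its argument "series" is a list of rows, each a list of 5 numbers: the shift along the tool's x, y, z in mm, then the turn about the tool's z in degrees, then the finger opening in mm, from 0 to 95.1. A call has 1 to 5 rows; each row is the pose to reach, as a shift and turn from the pose commanded when the call began, along the tool's axes at that moment; what a row does not reach only later rows make up. A row lasts 1/12 s, in which the tool goes at most 41.7 mm and 7.16 degrees, less where a joint would pass 70% of its speed; a pose out of reach is approached as far as the arm can. A call with a gripper value outside its range is refused whole. The fingers move at their own pace and stop on an object; the grip force is fixed at half the most. Time passes only in rows, so rows that repeat a pose let the fingers close. It gives the time, the measured TCP pose, the force, the opening and the grip force at its end, in the units of the state.
- ctrl.sense(): the state, without advancing time (a new reading comes with each control period).
- ctrl.read_camera(name): name is "side" or "top" or "wrist"; returns a dict with "frame" (400x640x3 uint8, red, green, blue), "fx", "fy", "cx", "cy" (pixels), "cam_to_world" (4x4, takes a point from camera to world coordinates); the wrist camera has in their place "T_tool_cam" (4x4, takes a point from camera to tool coordinates, whose origin is the TCP and whose axes are the flange's). Camera axes: x right, y down, z forward; pixel columns grow to the right and rows downward; lengths in mm; the calibration is good to about 2 mm. A picture is of the moment at which its call begins: read the wrist's pose just before it. There is no depth.
- ctrl.sign_off(): hands the job in; it is judged then, once.
The state is a dict: "t": time; "qpos": joint angles; "dq": joint speeds; "joint_efforts": joint torques, N m; "tcp_pos": TCP position; "ee_rot": TCP orientation; "ft_force": force on the tool from outside, world axes, zero at the start; "wrist_torque": the same for the moment, N m; "finger_gap": finger opening in mm; "gripper_force": force on a finger pad.
Only numpy, scipy, OpenCV 4.12 (cv2) and the standard library are available. Lean on these libraries where they do the work, as an engineer would, in place of code of your own. Each camera call takes 0.05 s, during which the arm holds its last target. There are 200 camera calls.

## Task

The green steel cash box on the desk has been left with its lid ajar. Press the front of the lid down until its spring catch snaps through and the lid stays fully shut by itself, then let go. Leave the box standing where it is, and leave the hole punch undisturbed.

Things in the scene. Friction and masses are not known exactly. Their poses are not given: they have to be found in the camera images.
- cash_box_lid (a joint): Lid angle in rad: 0 fully shut, 0.44 widest. Starts ajar at 0.30 to 0.40, held by hinge friction. At the front edge it sinks under 1 to 2 N to the catch at 0.10 (edge 15 mm above shut); there the force climbs to a peak of 10 to 14 N (more nearer the hinge). Below about 0.045 (edge 7 mm above shut) it snaps through and stays at 0; let go earlier, it stays ajar at 0.05 to 0.10.
- cash_box: Dark green steel cash box with coins, 162 (x) x 208 (y) x 81 mm shut, 1 kg, loose. Origin: centre of its underside; front with the lock faces -x. The flat lid is 155 mm from hinge to front edge, 204 mm wide; hinge line 76 mm behind the origin, 64 mm up. Shut, its top is 81 mm up, its front edge 79 mm before the origin; ajar, the edge is up to 142 mm up. A handle stands 13 mm out of its middle.
- drawer_box: Grey desktop organiser with three small drawers, 181 (x) x 204 (y) x 160 mm high, fixed; it may stand beside the cash box. Origin at the centre of its underside. Not needed, keep clear of it.
- hole_punch: Black two-hole punch with a broad lever on top, 93 (x) x 105 (y) x 69 mm, loose on the desk near the cash box; origin at the centre of its underside. To be left alone.

How it is judged:
By the outcome, as a careful person would: the job done as asked, in the order asked, and still so for the second after the job is handed in, with the robot touching nothing.
It also fails if it takes over 26 s, if anything falls off the work surface, if the arm or the gripper's body presses on something with over 40 N, if the wrist force passes 120 N, or if a joint passes its speed limit or range.

## Working session

There is one attempt and no reset: what is moved stays moved. The work goes in short steps, Python scripts to look and compute and a tool call to move; the robot and the scene stay as the last step left them, time stands still between calls to the robot, and variables do not carry over. Pictures are saved under pics/ and viewed, at most 10 in all, crops included, and the job is handed in when it is done.

Besides the shell and the picture viewer there is one more tool, called after "Emit:" as name([rows], argument=value, ...), one row to a line, values as JSON. play_rows: Moves the arm, as the interface text tells. Its arguments: {"type":"object","properties":{"series":{"type":"array","items":{"type":"array","items":{"type":"number"}}}},"required":["series"]}

```bash
mkdir -p pics
cat > h.py <<'E'
import numpy as np, cv2, json
from bench import ctrl
def snap(n,f):
    c=ctrl.read_camera(n); cv2.imwrite(f'pics/{f}.png',c['frame'][:,:,::-1])
    d={k:np.asarray(v).tolist() for k,v in c.items() if k!='frame'}; json.dump(d,open(f'pics/{f}.json','w')); return c
def ray(f,u,v):
    d=json.load(open(f'pics/{f}.json')); T=np.array(d['cam_to_world'])
    r=T[:3,:3]@np.array([(u-d['cx'])/d['fx'],(v-d['cy'])/d['fy'],1]); return T[:3,3],r/np.linalg.norm(r)
def atz(f,u,v,z):
    o,r=ray(f,u,v); return o+r*(z-o[2])/r[2]
def proj(f,p):
    d=json.load(open(f'pics/{f}.json')); T=np.linalg.inv(np.array(d['cam_to_world'])); q=T[:3,:3]@np.array(p)+T[:3,3]
    return d['fx']*q[0]/q[2]+d['cx'],d['fy']*q[1]/q[2]+d['cy']
def tri(a,b):
    (o1,r1),(o2,r2)=ray(*a),ray(*b)
    A=np.c_[r1,-r2]; s=np.linalg.lstsq(A,o2-o1,rcond=None)[0]; p,q=o1+r1*s[0],o2+r2*s[1]
    return (p+q)/2,np.linalg.norm(p-q)
E
python3 - <<'E'
from h import *
snap('top','top');snap('side','side')
s=ctrl.sense();print({k:np.round(s[k],3) for k in ['t','tcp_pos','ee_rot','finger_gap']},ctrl.tcp_to_grasp)
for n in['top','side']:print(np.round(json.load(open(f'pics/{n}.json'))['cam_to_world'],2))
E
```

```text
{'t': np.float64(0.1), 'tcp_pos': array([ 239.206, -577.179,  214.128]), 'ee_rot': array([-3.141, -0.   ,  0.393]), 'finger_gap': np.float64(95.069)} 18.8
[[-1.00000e-02 -9.90000e-01  1.50000e-01  5.09830e+02]
 [-1.00000e+00  1.00000e-02  1.00000e-02  5.39000e+00]
 [-1.00000e-02 -1.50000e-01 -9.90000e-01  1.10868e+03]
 [ 0.00000e+00  0.00000e+00  0.00000e+00  1.00000e+00]]
[[-8.7000e-01 -2.9000e-01  4.0000e-01  2.0853e+02]
 [-5.0000e-01  4.8000e-01 -7.2000e-01  8.1574e+02]
 [ 2.0000e-02 -8.3000e-01 -5.6000e-01  6.8217e+02]
 [ 0.0000e+00  0.0000e+00  0.0000e+00  1.0000e+00]]
```

View pics/top.png

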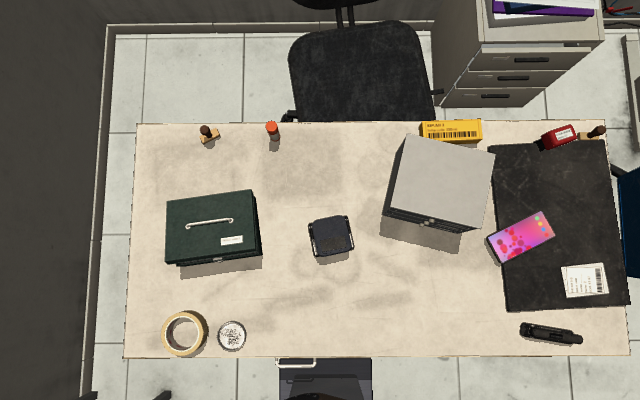

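View pics/side.png

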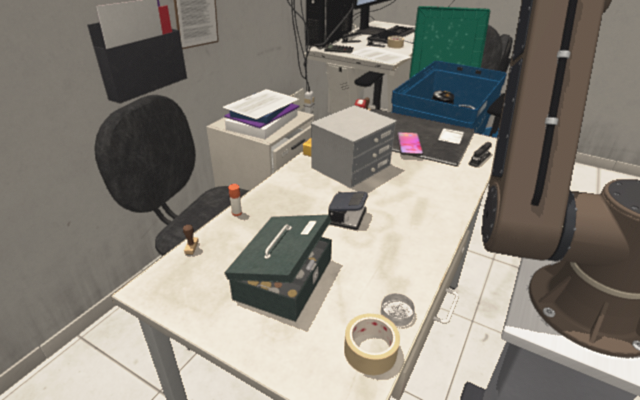

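Run:
```python
from h import *
a=cv2.imread('pics/top.png')[180:280,150:280];b=cv2.imread('pics/side.png')[205:325,220:340]
a=cv2.resize(a,(780,600),interpolation=2);b=cv2.resize(b,(600,600),interpolation=2)
cv2.imwrite('pics/c1.png',a);cv2.imwrite('pics/c2.png',b)
```

```text
(no output)
```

View pics/c1.png

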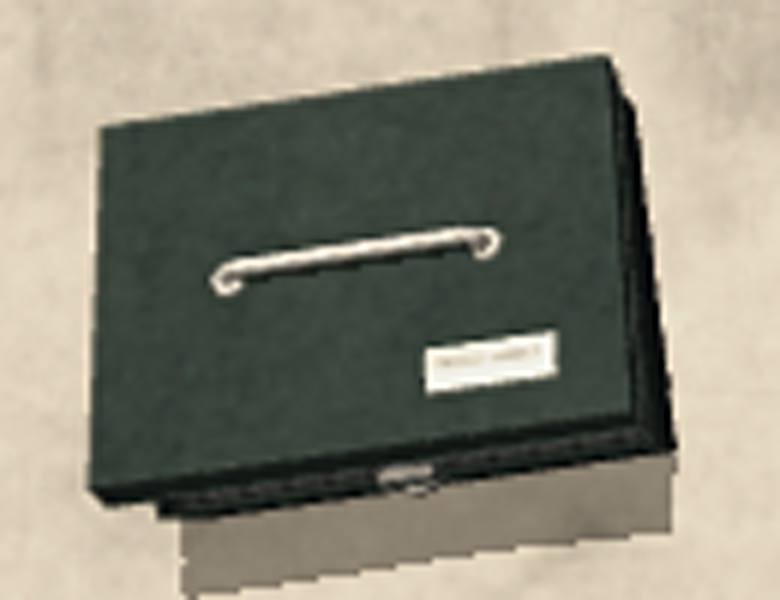

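View pics/c2.png

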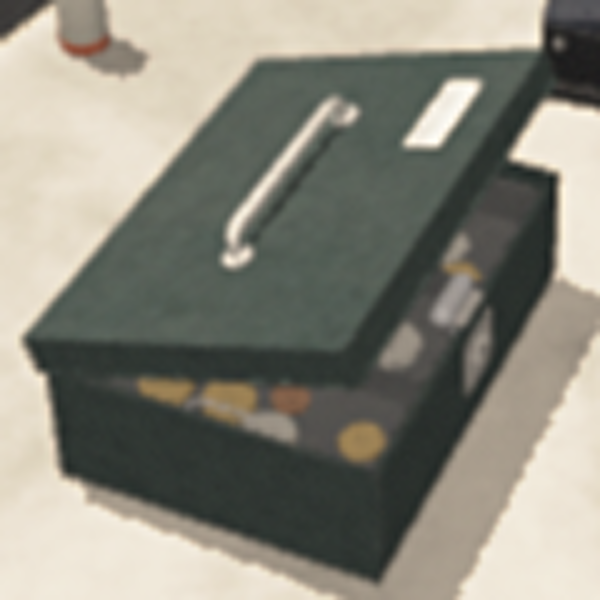

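The top view shows the box at pixels (165–262, 190–265). The lid's front top corners are near (165, 261) and (255, 249). In the side view those corners are near (288, 275) and (329.6, 215.4), and the lid is ajar. The hole punch is to the box's right at (332, 236), well clear.

Run:
```python
from h import *
T=lambda x,y:('top',150+x/6,180+y/6); S=lambda x,y:('side',220+x/5,205+y/5)
P={}
for n,a,b in[('FL',T(92,486),S(341,350)),('FR',T(632,413),S(548,52)),('RL',T(102,128),S(28,340)),('RR',T(608,57),S(255,62))]:
    p,e=tri(a,b);P[n]=p;print(n,p.round(1),round(e,1))
F=(P['FL']+P['FR'])/2;R=(P['RL']+P['RR'])/2
d=(F-R)[:2];w=(P['FL']-P['FR'])[:2]
print('mid F',F,'R',R,'len',np.linalg.norm(F-R),'yaw back', np.degrees(np.arctan2(-d[1],-d[0])),'yaw w',np.degrees(np.arctan2(w[1],w[0]))-90,'ang',np.arctan2(F[2]-R[2],np.linalg.norm(d)))
print('body FL bottom',atz(*S(380,580),0),'punch',atz('top',332,236,60))
s=ctrl.sense();print(s['tcp_pos'],s['ee_rot'])
```

```text
FL [528.7 358.7 126.8] 1.5
FR [553.6 156.8 125.9] 0.6
RL [670.5 378.6  77.1] 1.4
RR [699.8 177.3  75.7] 2.6
mid F [541.17033762 257.75297649 126.33672252] R [685.14119424 277.90772866  76.38820899] len 153.71621773486973 yaw back 7.969154596673187 yaw w 7.028137750069632 ang 0.3309480490049136
body FL bottom [517.54984926 354.3279694    0.        ] punch [586.29984456 -17.04190686  60.        ]
[ 239.20598909 -577.17856773  214.12767789] [-3.14059869e+00 -8.17358813e-05  3.92818820e-01]
```

Emit:
play_rows([
  [31,-24,0,0,0],
  [62,-48,0,0,0],
  [93,-72,0,0,0],
  [124,-96,0,0,0],
  [155,-120,0,0,0],
])

```text
t: 0.52
tcp_pos: [336.9, -405.5, 214.4]
ee_rot: [-3.141, 0.0, 0.392]
ft_force: [0.9, -1.2, 0.3]
finger_gap: 66.9
gripper_force: 0.0
```

Emit:
play_rows([
  [31,-24,0,0,0],
  [62,-48,0,0,0],
  [93,-72,0,0,0],
  [124,-96,0,0,0],
  [155,-120,0,0,0],
])

```text
t: 0.93
tcp_pos: [434.3, -235.2, 214.6]
ee_rot: [-3.141, 0.0, 0.393]
ft_force: [0.5, -1.0, 0.1]
finger_gap: 33.9
gripper_force: 0.0
```

Emit:
play_rows([
  [24,-33,0,0,0],
  [48,-66,0,0,0],
  [72,-99,0,0,0],
  [96,-132,0,0,0],
  [120,-165,0,0,0],
])

```text
t: 1.35
tcp_pos: [481.4, -36.6, 214.6]
ee_rot: [-3.142, 0.0, 0.393]
ft_force: [1.4, 0.1, -0.2]
finger_gap: 2.3
gripper_force: 0.0
```

Emit:
play_rows([
  [22,-30,0,3,0],
  [45,-61,0,6,0],
  [68,-92,0,9,0],
  [90,-122,0,12,0],
  [113,-153,0,15,0],
])

```text
t: 1.77
tcp_pos: [527.2, 147.9, 214.5]
ee_rot: [3.141, 0.0, 0.129]
ft_force: [0.8, -0.5, 0.3]
finger_gap: 0.7
gripper_force: 0.0
```

```bash
cat > go.py <<'E'
from h import *; import sys
from scipy.spatial.transform import Rotation as R
s=ctrl.sense();M=R.from_euler('xyz',s['ee_rot']).as_matrix()
print(s['t'],np.round(s['tcp_pos'],1),np.degrees(s['ee_rot'][2]),np.round(s['qpos'],2),'shift',(M.T@(np.array([float(a) for a in sys.argv[1:4]])-s['tcp_pos'])).round(1))
E
python3 go.py 555 260 165
```

```text
1.7667 [527.2 147.9 214.5] 7.365653252374125 [ 0.15  0.38  1.75 -0.    1.01  1.6 ] shift [  41.9 -107.6   49.4]
```

Emit:
play_rows([
  [13,-34,0,0,0],
  [26,-68,0,0,0],
  [38,-98,0,0,0],
  [42,-108,30,0,0],
  [42,-108,49,0,0],
])

```text
t: 2.18
tcp_pos: [554.7, 261.2, 163.9]
ee_rot: [-3.141, -0.0, 0.134]
ft_force: [-0.1, -0.1, -1.3]
finger_gap: 0.6
gripper_force: 0.0
```

```bash
python3 go.py 555 260 130;python3 - <<'E'
from h import *
snap('side','s2');snap('top','t2')
a=cv2.imread('pics/s2.png')[150:330,210:350];b=cv2.imread('pics/t2.png')[160:300,140:290]
cv2.imwrite('pics/c3.png',np.hstack([cv2.resize(a,(400,514)),cv2.resize(b,(400,514))]))
E
```

```text
2.1833 [554.7 261.2 163.9] 7.667432440076639 [0.33 0.53 1.65 0.   0.97 1.77] shift [ 0.1  1.2 33.9]
```

View pics/c3.png

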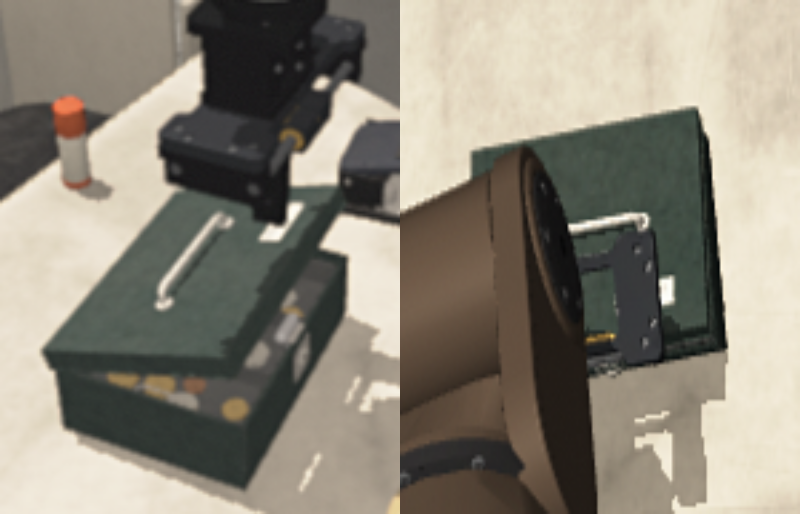

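The closed fingertips are above the lid's front middle, at about pixel (270, 215) in the left half of the picture. They are clear of the handle, and the box hasn't moved.

Emit:
play_rows([
  [0,0,12,0,0],
  [0,0,24,0,0],
  [0,0,32,0,0],
  [-1,0,38,0,0],
  [-2,0,43,0,0],
])

```text
t: 2.7
tcp_pos: [553.0, 257.9, 122.9]
ee_rot: [3.142, -0.0, 0.13]
ft_force: [-0.7, 0.2, 1.3]
finger_gap: 0.3
gripper_force: 0.5
```

Emit:
play_rows([
  [-2,0,4,0,0],
  [-3,0,8,0,0],
  [-5,0,12,0,0],
  [-6,0,16,0,0],
  [-7,0,20,0,0],
])

```text
t: 3.12
tcp_pos: [545.8, 257.3, 102.4]
ee_rot: [3.142, -0.0, 0.131]
ft_force: [-0.5, -1.1, 1.0]
finger_gap: 0.5
gripper_force: 0.4
```

Emit:
play_rows([
  [0,0,2,0,0],
  [-1,0,4,0,0],
  [-1,0,6,0,0],
  [-2,0,8,0,0],
  [-2,0,10,0,0],
])

```text
t: 3.53
tcp_pos: [544.3, 257.2, 93.6]
ee_rot: [-3.141, -0.001, 0.131]
ft_force: [-3.8, -0.7, 12.9]
finger_gap: 0.7
gripper_force: 6.2
```

Emit:
play_rows([
  [0,0,1,0,0],
  [0,0,2,0,0],
  [0,0,3,0,0],
  [0,0,4,0,0],
  [0,0,5,0,0],
])

```text
t: 3.95
tcp_pos: [543.5, 257.1, 87.9]
ee_rot: [3.142, 0.001, 0.131]
ft_force: [-1.6, -0.4, 3.1]
finger_gap: 0.7
gripper_force: 1.4
```

Emit:
play_rows([
  [0,0,1,0,0],
  [0,0,2,0,0],
  [0,0,3,0,0],
  [0,0,4,0,0],
  [0,0,5,0,0],
])

```text
t: 4.37
tcp_pos: [544.0, 257.1, 82.3]
ee_rot: [3.141, 0.0, 0.131]
ft_force: [0.3, -0.6, 0.6]
finger_gap: 0.3
gripper_force: 0.0
```

Emit:
play_rows([
  [0,0,1,0,0],
  [0,0,2,0,0],
  [0,0,2,0,0],
  [0,0,2,0,0],
  [0,0,2,0,0],
])

```text
t: 4.78
tcp_pos: [544.0, 257.1, 81.3]
ee_rot: [3.142, -0.0, 0.131]
ft_force: [-2.7, -0.9, 7.7]
finger_gap: 0.2
gripper_force: 4.1
```

Tip at 81 mm against the fully shut lid. I'll lift straight up, then back away and look.

Emit:
play_rows([
  [0,0,-8,0,0],
  [0,0,-25,0,0],
  [0,0,-50,0,0],
  [0,0,-85,0,0],
  [0,0,-120,0,0],
])

```text
t: 5.2
tcp_pos: [543.5, 256.9, 201.8]
ee_rot: [3.141, 0.001, 0.131]
ft_force: [0.5, 0.1, -0.3]
finger_gap: 0.5
gripper_force: 0.0
```

Emit:
play_rows([
  [0,30,0,0,0],
  [0,65,0,0,0],
  [0,105,0,0,0],
  [0,145,0,0,0],
  [0,180,0,0,0],
])

```text
t: 5.62
tcp_pos: [567.4, 76.6, 201.2]
ee_rot: [3.141, -0.001, 0.131]
ft_force: [0.5, 0.5, 0.1]
finger_gap: 0.5
gripper_force: 0.0
```

Emit:
play_rows([
  [0,20,0,0,0],
  [0,30,0,0,0],
  [0,30,0,0,0],
  [0,30,0,0,0],
  [0,30,0,0,0],
])

```text
t: 6.03
tcp_pos: [571.2, 50.1, 200.7]
ee_rot: [-3.141, 0.0, 0.132]
ft_force: [0.1, -0.1, 1.3]
finger_gap: 0.8
gripper_force: 0.0
```

Run:
```python
from h import *
snap('side','s3');snap('top','t3')
a=cv2.imread('pics/s3.png')[150:330,210:370];b=cv2.imread('pics/t3.png')[160:290,140:360]
cv2.imwrite('pics/c4.png',np.hstack([cv2.resize(a,(400,450)),cv2.resize(b,(400,236)) if 0 else cv2.copyMakeBorder(cv2.resize(b,(400,236)),0,214,0,0,0)]))
```

```text
(no output)
```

View pics/c4.png

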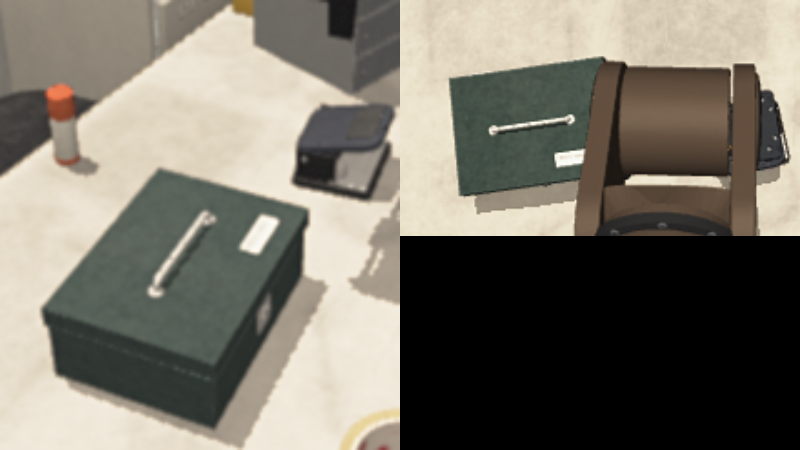

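The lid is shut flush and has stayed shut after release. The box's lower front-left corner is still at side pixel (296, 321), so it hasn't moved. The hole punch is untouched.

```bash
python3 -c "
from bench import ctrl
print(ctrl.sign_off())"
```

```text
the job is handed in; nothing more can be done
None
```

The cash box lid snapped shut and stayed shut after release, the box and hole punch did not move, and I handed the job in at about 6 s.

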